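# Load the stain-remover bottles into the carry caddy in order

## Robot

A 7-joint arm with a two-finger parallel gripper is mounted at the origin on the work surface. World frame = base frame: x ahead of the robot, y to its left, z up, the work surface at z = 0. Lengths are in mm, angles in rad, forces in N, time in s.
With the tool pointing down it reaches from about 400 to 875 mm from the base axis. Payload 4.4 kg.
Tool frame: the origin (TCP) lies at the very end of the fingers, on their centre line; the grasp point (between the pads) lies 19 mm behind it; z points along the fingers, x is the direction in which the jaws open and shut, and the axes are right-handed (so a half turn about z gives the same grasp; the last joint's range is limited). The gripper opens to 85 mm and grips with 20 to 120 N. Pads are 22 mm wide; open, the fingers measure 114 mm over their backs; the gripper's body (76 mm by 85 mm) begins 54 mm behind the grasp point. The pads swing forward as they close: fully open they stand 13 mm farther back than shut.
Start: joints at [1.125, 0.628, 0.038, 1.517, -0.027, 0.996, -0.02], TCP at [241.006, -603.684, 231.313] pointing down, gripper open.
Joint ranges: [-3.06, 3.06], [-0.37, 2.12], [-1.25, 1.32], [0.18, 2.47], [-1.1, 4.24], [0.23, 1.98], [-2.94, 2.94]. Speed limits (rad/s): [2.57, 2.57, 3.14, 3.14, 3.14, 3.14, 3.14].

## Interface

Orientations are given as [roll, pitch, yaw] about the fixed x, y, z axes, in that order (R = Rz(yaw) Ry(pitch) Rx(roll)).
In Python, from cell import telemetry, get_image, get_calibration, ctrl gives the robot as it stands. The module is installed in compiled form; this text tells all that it offers.
- The arm moves only by the tool arm_command, never from a script. Its arguments are lists of equal length, an entry for each row: "rot": the turn, a rotation vector about the world's x, y, z in degrees, a list of three; "slide": the shift along the world's x, y, z in mm, a list of three; "gripper": the finger opening in mm, from 0 to 85.4. A call has 1 to 5 rows; each row shifts and turns the pose as measured when the row begins; what a row does not reach is not made up. A row lasts 1/12 s, in which the tool goes at most 41.7 mm and 7.16 degrees, less where a joint would pass 70% of its speed; a pose out of reach is approached as far as the arm can. A call with a gripper value outside its range is refused whole. The fingers move at their own pace and stop on an object; the grip force is fixed at half the most. Time passes only in rows, so rows that do not move let the fingers close. It gives the time, the measured TCP pose, the force and the opening at its end, in the units of the state.
- telemetry.read_state(): the state, without advancing time (a new reading comes with each control period).
- get_image(name): name is "scene" or "side" or "wrist"; returns (picture, depth): 480x640x3 uint8, red, green, blue; 480x640 float32, mm along the optical axis (not along the pixel's ray), 0 where there is no reading.
- get_calibration(name): a dict with "fx", "fy", "cx", "cy" (pixels), "xyz" and "attitude" of the camera in the world. Camera axes: x right, y up, looking along -z (the intrinsics and any distortion apply to the point x, -y, -z); pixel columns grow to the right and rows downward; lengths in mm; the calibration is good to about 2 mm. A picture is of the moment at which its call begins: read the wrist's pose just before it. get_calibration takes no time and is no camera call; for the wrist camera it gives the pose at the moment of the call.
- ctrl.finish_job(): hands the job in, once; it reports no verdict.
The state is a dict: "clock": time; "qpos": joint angles; "qd": joint speeds; "tau": joint torques, N m; "eef_pos": TCP position; "tool_rot": TCP orientation; "force": force on the tool from outside, world axes, zero at the start; "torque": the same for the moment, N m; "width": finger opening in mm.
Only numpy, scipy, OpenCV 4.12 (cv2) and the standard library are available. Lean on these libraries where they do the work, as an engineer would, in place of code of your own. Each camera call takes 0.05 s, during which the arm holds its last target.

## Task

Move the four stain-remover bottles from the cups on the steel counter rail into the wooden carry caddy, one bottle to a bay, keeping the same order from left to right as they have on the rail (seen from the robot), because they are used in that order. Keep every bottle upright, and leave all four standing flat on the floor of their bays.

Things in the scene. Friction and masses are not known exactly. Their poses are not given: they have to be found in the camera images.
- bottle_1: Round flip-top squeeze bottle, 42 mm diameter, 135 mm high in all; sloping shoulder above 92 mm; cylindrical cap 30 mm diameter from 109 to 135 mm above its underside, with a thin black line round it. 80 to 140 g. Loose. Origin: centre of its underside, z up along the bottle. White plastic body, grey cap (grip it there; the grey cap is rigid). 
- bottle_2: Straight wide-mouthed jar, the shortest and widest: 42 mm diameter body, 112 mm high in all; ribbed cylindrical lid 44 mm diameter from 86 to 112 mm above its underside. 90 to 150 g. Loose. Origin: centre of its underside, z up along the bottle. White plastic body, grey cap (grip it there; the grey cap is rigid). 
- bottle_3: Square flask, 34 x 34 mm, the tallest: 138 mm high in all; flat shoulder at 96 mm, slim ribbed cylindrical cap 24 mm diameter from 112 to 138 mm above its underside. 75 to 125 g. Loose. Origin: centre of its underside, z up along the bottle. White plastic body, grey cap (grip it there; the grey cap is rigid). 
- bottle_4: Waisted bottle, 42 mm diameter (32 mm at the waist, 50 mm up), 124 mm high in all, with a domed cap: its side is a cylinder 36 mm diameter from 90 to 114 mm above its underside, the dome above that. 75 to 125 g. Loose. Origin: centre of its underside, z up along the bottle. White plastic body, grey cap (grip it there; the grey cap is rigid). 
- cup_1: One of four identical fixed grey cups clipped in a row to the rail: the one that bottle 1 starts in (its place in the row varies). Round, open-topped, 40 mm high, 59 mm across outside, 52 to 54 mm inside; a bottle stands loosely in it. Origin: centre of its underside, 12 mm above the table; inner floor 16 mm and rim 52 mm above the table. Yaw as the rail.
- cup_2: One of four identical fixed grey cups clipped in a row to the rail: the one that bottle 2 starts in (its place in the row varies). Round, open-topped, 40 mm high, 59 mm across outside, 52 to 54 mm inside; a bottle stands loosely in it. Origin: centre of its underside, 12 mm above the table; inner floor 16 mm and rim 52 mm above the table. Yaw as the rail.
- cup_3: One of four identical fixed grey cups clipped in a row to the rail: the one that bottle 3 starts in (its place in the row varies). Round, open-topped, 40 mm high, 59 mm across outside, 52 to 54 mm inside; a bottle stands loosely in it. Origin: centre of its underside, 12 mm above the table; inner floor 16 mm and rim 52 mm above the table. Yaw as the rail.
- cup_4: One of four identical fixed grey cups clipped in a row to the rail: the one that bottle 4 starts in (its place in the row varies). Round, open-topped, 40 mm high, 59 mm across outside, 52 to 54 mm inside; a bottle stands loosely in it. Origin: centre of its underside, 12 mm above the table; inner floor 16 mm and rim 52 mm above the table. Yaw as the rail.
- rail: The rack to empty: fixed steel bar, 290 mm long, on two feet, four grey cups clipped to its front. Origin: on the table under the middle of the row; y along the row to the left seen from the robot, x away from the robot. Cup centres at y = +96, +32, -32, -96 mm, x = 0; the bar at x = +40 mm, top 52 mm above the table. On the left or right, turned up to 0.3 rad.
- caddy: The rack to fill: fixed wooden box, 74 (x) by 266 mm (y), four bays in a row, each 58 x 58 mm inside. Origin: centre of its underside, on the table; y along the row to the left seen from the robot, x away from it. Bay centres at y = +96, +32, -32, -96 mm, x = 0. Bay floor 10, walls 50, dividers 46, end panels 96 mm above the table. Beside the rail, turned up to 0.3 rad.

How it is judged (in metres and radians):
At the end, for the whole second after the job is handed in: Each bottle stands upright (within 0.12 rad) and at rest on the floor of a caddy bay (underside 5 to 16 mm above the caddy's underside, axis within 16 mm of the bay's centre each way); counted from the left, the bay has the same place as the cup it started in has on the rail (x of bottle_1 in the frame of caddy between -0.016 and 0.016 m and z of bottle_1 in the frame of caddy between 0.005 and 0.016 m and angle between each of bottle_1, bottle_2, bottle_3, bottle_4's own z axis and vertical below 0.12 rad and linear speed of each of bottle_1, bottle_2, bottle_3, bottle_4 below 0.02 m/s and ((y of cup_1 in the frame of rail between 0.076 and 0.116 m and y of bottle_1 in the frame of caddy between 0.08 and 0.112 m) or (y of cup_1 in the frame of rail between 0.012 and 0.052 m and y of bottle_1 in the frame of caddy between 0.016 and 0.048 m) or (y of cup_1 in the frame of rail between -0.052 and -0.012 m and y of bottle_1 in the frame of caddy between -0.048 and -0.016 m) or (y of cup_1 in the frame of rail between -0.116 and -0.076 m and y of bottle_1 in the frame of caddy between -0.112 and -0.08 m)) and x of bottle_2 in the frame of caddy between -0.016 and 0.016 m and z of bottle_2 in the frame of caddy between 0.005 and 0.016 m and ((y of cup_2 in the frame of rail between 0.076 and 0.116 m and y of bottle_2 in the frame of caddy between 0.08 and 0.112 m) or (y of cup_2 in the frame of rail between 0.012 and 0.052 m and y of bottle_2 in the frame of caddy between 0.016 and 0.048 m) or (y of cup_2 in the frame of rail between -0.052 and -0.012 m and y of bottle_2 in the frame of caddy between -0.048 and -0.016 m) or (y of cup_2 in the frame of rail between -0.116 and -0.076 m and y of bottle_2 in the frame of caddy between -0.112 and -0.08 m)) and x of bottle_3 in the frame of caddy between -0.016 and 0.016 m and z of bottle_3 in the frame of caddy between 0.005 and 0.016 m and ((y of cup_3 in the frame of rail between 0.076 and 0.116 m and y of bottle_3 in the frame of caddy between 0.08 and 0.112 m) or (y of cup_3 in the frame of rail between 0.012 and 0.052 m and y of bottle_3 in the frame of caddy between 0.016 and 0.048 m) or (y of cup_3 in the frame of rail between -0.052 and -0.012 m and y of bottle_3 in the frame of caddy between -0.048 and -0.016 m) or (y of cup_3 in the frame of rail between -0.116 and -0.076 m and y of bottle_3 in the frame of caddy between -0.112 and -0.08 m)) and x of bottle_4 in the frame of caddy between -0.016 and 0.016 m and z of bottle_4 in the frame of caddy between 0.005 and 0.016 m and ((y of cup_4 in the frame of rail between 0.076 and 0.116 m and y of bottle_4 in the frame of caddy between 0.08 and 0.112 m) or (y of cup_4 in the frame of rail between 0.012 and 0.052 m and y of bottle_4 in the frame of caddy between 0.016 and 0.048 m) or (y of cup_4 in the frame of rail between -0.052 and -0.012 m and y of bottle_4 in the frame of caddy between -0.048 and -0.016 m) or (y of cup_4 in the frame of rail between -0.116 and -0.076 m and y of bottle_4 in the frame of caddy between -0.112 and -0.08 m))); the robot touches nothing.
It fails at once if a bottle is tipped over (more than 0.8 rad from upright) (angle between any of bottle_1, bottle_2, bottle_3, bottle_4's own z axis and vertical above 0.8 rad).
It also fails if it takes over 118 s, if anything falls off the work surface, if the arm or the gripper's body presses on something with over 40 N, if the wrist force passes 120 N, or if a joint passes its speed limit or range.

## Working session

There is one attempt and no reset: what is moved stays moved. The work goes in short steps, Python scripts to look and compute and a tool call to move; the robot and the scene stay as the last step left them, time stands still between calls to the robot, and variables do not carry over. Pictures are saved under pics/ and viewed, and the job is handed in when it is done.

Besides the shell and the picture viewer there is one more tool, called after "Call:" as a command line: name --argument value ..., lists and objects as JSON in quotes. arm_command: Moves the arm, as the interface text tells. Its arguments: {"type":"object","properties":{"rot":{"type":"array"},"slide":{"type":"array"},"gripper":{"type":"array"}},"required":["rot","slide","gripper"]}

```bash
mkdir -p pics; cat > h.py <<'E'
import numpy as np, cv2
from scipy.spatial.transform import Rotation as R
from cell import telemetry, get_image, get_calibration, ctrl
def snap(n,f):
    c=get_calibration(n); im,d=get_image(n)
    cv2.imwrite('pics/'+f+'.png',im[:,:,::-1]); np.savez('pics/'+f+'.npz',im=im,d=d)
    import json; json.dump({k:(np.array(v).tolist()) for k,v in c.items()},open('pics/'+f+'.json','w'))
    return im,d,c
def rot(c): return R.from_euler('xyz',c['attitude']).as_matrix()
def pts(d,c):
    v,u=np.mgrid[0:480,0:640]
    p=np.stack([(u-c['cx'])/c['fx']*d,-(v-c['cy'])/c['fy']*d,-d],-1)
    return p@rot(c).T+np.array(c['xyz'])
def plane(u,v,z,c):
    r=rot(c)@np.array([(u-c['cx'])/c['fx'],-(v-c['cy'])/c['fy'],-1]);o=np.array(c['xyz'])
    return o+r*(z-o[2])/r[2]
E
python3 - <<'E'
from h import *
print(telemetry.read_state())
for n in('scene','side','wrist'):
    im,d,c=snap(n,n+'0');print(n,c,(d>0).mean())
E
```

```text
{'clock': 0.0, 'qpos': array([ 1.1251841 ,  0.62935739,  0.03844902,  1.51834645, -0.02702372,
        0.99633846, -0.01998437]), 'qd': array([-0.00024064,  0.00079166,  0.0013665 ,  0.0008963 , -0.00136213,
       -0.00118675, -0.0011793 ]), 'tau': array([-4.83693111e-04, -5.63405764e+01,  1.22578505e+00, -1.93444723e+01,
        1.10277216e-02,  1.04501290e-02,  1.09567156e-05]), 'eef_pos': array([ 240.78156642, -603.08158751,  230.38883239]), 'tool_rot': array([ 3.14158247e+00,  1.93159040e-03, -1.19098661e+00]), 'force': array([-0.05067062, -0.26819968, -0.63725574]), 'torque': array([-0.00474177,  0.00600563,  0.01563955]), 'width': 85.25461248198211}
scene {'fx': 552.56213067003, 'fy': 552.56213067003, 'cx': 321.0588533401393, 'cy': 244.04558248025356, 'xyz': array([952.46759579, 363.21173456, 772.16119698]), 'attitude': array([0.64206576, 0.00722263, 2.32987087])} 0.9958138020833334
side {'fx': 566.1805844715615, 'fy': 566.1805844715615, 'cx': 328.0960528943342, 'cy': 232.42984980001506, 'xyz': array([ 386.90414638, -793.28929465,  636.98381959]), 'attitude': array([ 0.94156148,  0.00738831, -0.18885402])} 0.99603515625
wrist {'fx': 334.84508984046505, 'fy': 334.84508984046505, 'cx': 318.3534292889746, 'cy': 239.0767804371416, 'xyz': array([ 306.13622378, -578.09656868,  372.26377341]), 'attitude': array([-2.82861731e-01,  3.90744595e-04, -1.19132090e+00])} 0.995966796875
```

View pics/scene0.png

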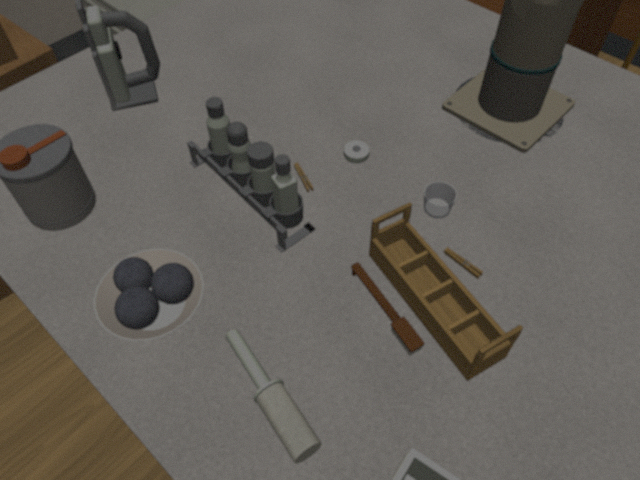

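View pics/side0.png

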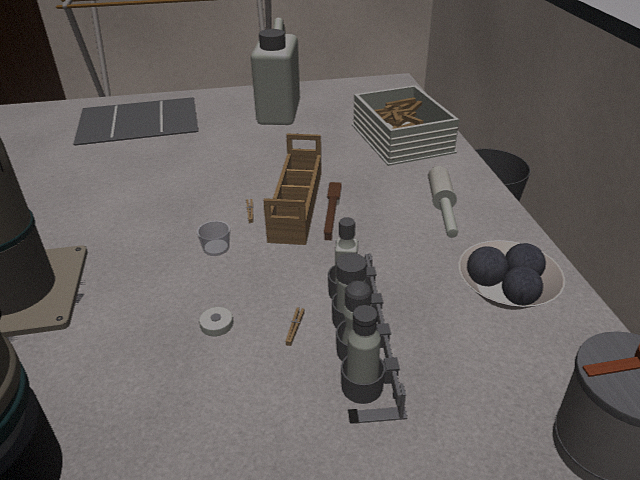

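Scene view: caps at about (216,103), (237,130), (261,152), (283,163) px. The caddy spans (375,215) to (520,340). Side view: bottle 1 is nearest, at (364,318), so the order from the left is probably 3, 2, 4, 1.

```bash
cat > m.py <<'E'
from h import *
import json
def load(f):
    z=np.load('pics/'+f+'.npz');return z['im'],z['d'],json.load(open('pics/'+f+'.json'))
def circ(xy):
    from scipy.optimize import least_squares
    c=xy.mean(0);r=least_squares(lambda p:np.hypot(*(xy-p[:2]).T)-p[2],[c[0],c[1],15],loss='soft_l1');return r.x
for f in('scene0','side0'):
    im,d,c=load(f);P=pts(d,c);ok=(d>0)
    hsv=cv2.cvtColor(im,cv2.COLOR_RGB2HSV)
    z=P[...,2]
    tab=ok&(abs(z)<12);print(f,'table z med',np.median(z[tab]))
    roi={'scene0':(slice(90,250),slice(185,320)),'side0':(slice(215,400),slice(325,410))}[f]
    m=np.zeros_like(ok);m[roi]=1
    hi=(m&ok&(z>112)&(z<175)).astype(np.uint8)
    n,l,s,ce=cv2.connectedComponentsWithStats(hi)
    Q=P[m&ok&(z>118)&(z<170)]
    # cluster in xy
    from scipy.cluster.hierarchy import fclusterdata
    g=fclusterdata(Q[:,:2],12,criterion='distance',method='single')
    for k in np.unique(g):
        q=Q[g==k]
        if len(q)>25:
            t=np.percentile(q[:,2],97); top=q[q[:,2]>t-5]; print(len(q),'top',t.round(1),'top ctr',((top.max(0)+top.min(0))/2).round(1),top.mean(0).round(1),'ext',np.ptp(top,0).round(1),'sidefit',circ(q[q[:,2]<t-3][:,:2]).round(1))
    # caddy
    H,S,V=cv2.split(hsv)
    roi={'scene0':(slice(195,385),slice(365,530)),'side0':(slice(130,250),slice(255,330))}[f]
    m=np.zeros_like(ok);m[roi]=1
    w=m&ok&(z>43)&(z<54)&(S>60)&(H>8)&(H<30)
    cv2.imwrite('pics/w_%s.png'%f,w.astype(np.uint8)*255)
    X=P[w][:,:2].astype(np.float32);print('caddy walls',len(X),cv2.minAreaRect(X),np.median(P[w][:,2]))
    w2=m&ok&(z>60)&(z<110);X=P[w2];print('ends',len(X),np.percentile(X[:,2],99))
    g=fclusterdata(X[:,:2],40,criterion='distance',method='single')
    for k in np.unique(g):
        if (g==k).sum()>20: print((g==k).sum(),X[g==k].mean(0).round(1))
E
python3 m.py
```

```text
scene0 table z med 0.3875285594917841
411 top 152.6 top ctr [ 522.2 -305.8  151. ] [ 523.2 -306.6  150.9] ext [28.3 32.1  6.5] sidefit [ 522.5 -307.7   14. ]
350 top 155.6 top ctr [ 542.  -117.6  154. ] [ 542.4 -116.4  154. ] ext [23.5 26.   6.7] sidefit [ 541.  -117.7   11.6]
476 top 130.4 top ctr [ 534.6 -179.2  128.4] [ 535.3 -179.4  128.2] ext [44.  43.3  5.8] sidefit [ 535.1 -179.    19.3]
353 top 140.9 top ctr [ 529.8 -243.8  139.7] [ 530.8 -242.4  138.6] ext [31.  28.7  7.4] sidefit [ 530.  -243.2   14.9]
caddy walls 2580 ((501.7774353027344, 176.43099975585938), (264.16937255859375, 76.07600402832031), 73.47923278808594) 49.04785315579352
ends 1063 98.54038523291526
564 [540.6 299.2  83.9]
499 [466.8  52.   83.3]
side0 table z med -0.4943554983534568
760 top 151.5 top ctr [ 522.2 -308.8  149.8] [ 521.6 -310.2  150. ] ext [28.9 29.8  6.5] sidefit [ 522.1 -308.1   14.5]
396 top 154.4 top ctr [ 540.5 -118.7  152.3] [ 540.3 -120.1  152.8] ext [24.6 26.5  5.5] sidefit [ 541.  -117.    11.9]
603 top 128.8 top ctr [ 533.6 -181.9  126.9] [ 533.2 -183.4  127. ] ext [44.1 45.   6.1] sidefit [ 533.5 -182.1   20.7]
565 top 139.6 top ctr [ 528.6 -247.3  138.4] [ 527.7 -248.1  137.5] ext [30.  29.   7.4] sidefit [ 528.3 -246.2   15.6]
caddy walls 945 ((500.6997985839844, 171.82913208007812), (271.751708984375, 74.66778564453125), 73.37193298339844) 48.81483539770613
ends 769 96.7014246639052
310 [537.2 296.5  83.7]
459 [464.6  48.1  83.6]
```

Estimates from both views averaged (the views agree to about 3 mm):
- **Bottles:** b3 (541,-118), b2 (534,-180.5), b4 (529,-245), b1 (522,-307.5).
- **Rail:** yaw -0.098.
- **Caddy:** centre (501.5,174), yaw -0.288.

I'll grip across the row and work from left to right.

Call:
arm_command --rot '[[0, 0, 6.5], [0, 0, 6.5], [0, 0, 6.5], [0, 0, 6.5], [0, 0, 6.5]]' --slide '[[21, 34, 0], [21, 34, 0], [21, 34, 0], [21, 34, 0], [21, 34, 0]]' --gripper '[85, 85, 85, 85, 85]'

```text
clock: 0.57
eef_pos: [338.1, -436.2, 228.2]
tool_rot: [3.132, -0.0, -0.62]
force: [1.8, -1.1, -0.1]
width: 85.3
```

Call:
arm_command --rot '[[0, 0, 6.5], [0, 0, 6.5], [0, 0, 6.5], [0, 0, 6.5], [0, 0, 4]]' --slide '[[21, 34, 0], [21, 34, 0], [21, 34, 0], [21, 34, 0], [21, 34, 0]]' --gripper '[85, 85, 85, 85, 85]'

```text
clock: 0.98
eef_pos: [445.3, -257.5, 228.1]
tool_rot: [3.132, 0.0, -0.069]
force: [0.5, -0.2, -0.6]
width: 84.8
```

Call:
arm_command --rot '[[0.3, 0, -1], [0.2, 0, -0.7], [0, 0, 0], [0, 0, 0], [0, 0, 0]]' --slide '[[22, 33, 0], [22, 33, 0], [22, 33, 0], [20, 30, 0], [8, 10, 0]]' --gripper '[85, 85, 85, 85, 85]'

```text
clock: 1.4
eef_pos: [544.3, -103.9, 228.2]
tool_rot: [-3.138, 0.0, -0.089]
force: [0.6, 1.0, -0.2]
width: 84.7
```

Call:
arm_command --rot '[[0, 0, 0], [0, 0, 0]]' --slide '[[0, 0, 0], [0, 0, 0]]' --gripper '[85, 85]'

```text
clock: 1.57
eef_pos: [546.1, -98.9, 227.7]
tool_rot: [-3.136, -0.0, -0.08]
force: [-0.6, -0.6, 0.4]
width: 85.3
```

```bash
python3 - <<'E'
from h import *
s=telemetry.read_state();print(s['eef_pos'],s['tool_rot'])
im,d,c=snap('wrist','wrist1');print(c['xyz'],c['attitude'])
P=pts(d,c);z=P[...,2]
E
```

```text
[546.08053028 -98.9040534  227.74578344] [-3.13559599e+00 -3.89674702e-04 -8.04990507e-02]
[551.08524149 -30.12040149 369.94868764] [-0.27795909 -0.00080036 -0.0808258 ]
```

View pics/wrist1.png

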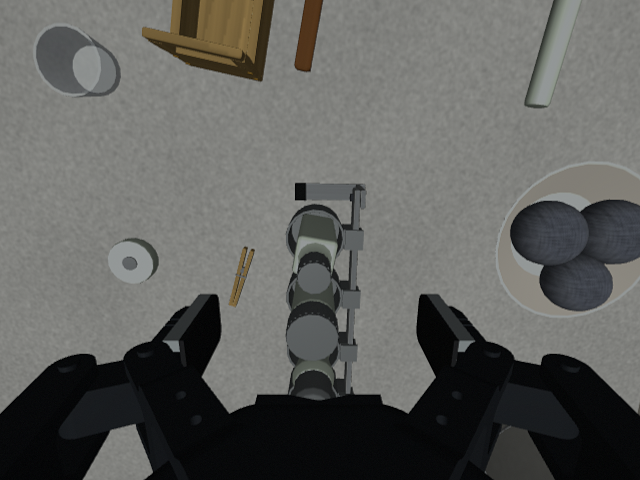

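The wrist view shows the square flask's slim cap at (314,278), the jar lid at (312,335), and the row of bottles lined up between the jaws.

```bash
cat > w.py <<'E'
from h import *
import sys,json
from scipy.cluster.hierarchy import fclusterdata
def caps(f,zlo=120,zhi=170):
    q=np.load('pics/'+f+'.npz');c=json.load(open('pics/'+f+'.json'));P=pts(q['d'],c)
    m=(q['d']>0)&(P[...,2]>zlo)&(P[...,2]<zhi)&(abs(P[...,0]-530)<45)&(P[...,1]<330)
    Q=P[m]
    if len(Q)>6000: Q=Q[::len(Q)//6000+1]
    g=fclusterdata(Q[:,:2],8,criterion='distance',method='single')
    for k in np.unique(g):
        t=Q[g==k]
        if len(t)>30:
            h=np.percentile(t[:,2],95);u=t[t[:,2]>h-4];print(len(t),h.round(1),((u.max(0)+u.min(0))/2).round(1),np.ptp(u,0).round(1))
if __name__=='__main__': caps(sys.argv[1])
E
python3 w.py wrist1
```

```text
1200 154.2 [ 540.6 -120.   153. ] [23.5 23.6  5.4]
2118 128.4 [ 533.5 -183.1  127. ] [43.8 43.7  5.2]
570 135.7 [ 530.4 -234.2  134.5] [26.1 10.5  5.5]
```

Call:
arm_command --rot '[[-0.3, 0, -1], [0, 0, 0], [0, 0, 0], [0, 0, 0], [0, 0, 0]]' --slide '[[-5, -20, 0], [0, 0, 0], [0, 0, -30], [0, 0, -30], [0, 0, -15]]' --gripper '[85, 85, 85, 85, 85]'

```text
clock: 2.03
eef_pos: [538.9, -131.2, 154.7]
tool_rot: [3.136, -0.008, -0.114]
force: [-0.5, 0.6, -0.8]
width: 85.2
```

Call:
arm_command --rot '[[0, 0, 0], [0, 0, 0]]' --slide '[[0, 0, 0], [0, 0, 0]]' --gripper '[85, 85]'

```text
clock: 2.2
eef_pos: [534.3, -135.1, 151.6]
tool_rot: [3.134, -0.0, -0.12]
force: [0.9, 0.1, 1.1]
width: 85.2
```

Call:
arm_command --rot '[[0, 0, 0.8], [0, 0, 0], [0, 0, 0], [0, 0, 0], [0, 0, 0]]' --slide '[[3, 5, 0], [2, 4, 0], [1, 2, 0], [0, 1, 0], [0, 0, 0]]' --gripper '[85, 85, 85, 85, 85]'

```text
clock: 2.62
eef_pos: [542.3, -124.4, 155.8]
tool_rot: [3.133, -0.006, -0.109]
force: [-0.7, 0.2, 0.2]
width: 85.2
```

Call:
arm_command --rot '[[0, 0, 0]]' --slide '[[0, 0, 0]]' --gripper '[85]'

```text
clock: 2.7
eef_pos: [542.8, -124.1, 156.4]
tool_rot: [3.133, -0.007, -0.108]
force: [0.4, -0.3, -0.8]
width: 85.1
```

Call:
arm_command --rot '[[0, 0, 0], [0, 0, 0], [0, 0, 0], [0, 0, 0], [0, 0, 0]]' --slide '[[-1, 2, -8], [-1, 2, -10], [0, 0.5, -8], [0, 0, -4], [0, 0, -1]]' --gripper '[85, 85, 85, 85, 85]'

```text
clock: 3.12
eef_pos: [541.3, -119.0, 123.9]
tool_rot: [3.133, -0.01, -0.107]
force: [0.4, -0.0, -0.1]
width: 84.9
```

Call:
arm_command --rot '[[0, 0, 0]]' --slide '[[0, 0, 0]]' --gripper '[85]'

```text
clock: 3.2
eef_pos: [540.9, -118.9, 123.3]
tool_rot: [3.133, -0.008, -0.107]
force: [0.5, -0.0, 0.7]
width: 84.7
```

Call:
arm_command --rot '[[0, 0, 0], [0, 0, 0], [0, 0, 0], [0, 0, 0], [0, 0, 0]]' --slide '[[0, -0.5, -2], [0, 0, 0], [0, 0, 0], [0, 0, 0], [0, 0, 0]]' --gripper '[85, 60, 20, 15, 15]'

```text
clock: 3.62
eef_pos: [541.4, -119.9, 121.5]
tool_rot: [3.133, -0.009, -0.108]
force: [0.3, -1.0, -0.1]
width: 38.5
```

Call:
arm_command --rot '[[0, 0, 0], [0, 0, 0], [0, 0, 0], [0, 0, 0]]' --slide '[[0, 0, 0], [0, 0, 0], [0, 0, 0], [0, 0, 0]]' --gripper '[15, 15, 15, 15]'

```text
clock: 3.95
eef_pos: [541.5, -120.1, 122.0]
tool_rot: [3.132, -0.01, -0.108]
force: [0.0, 0.1, -2.5]
width: 21.4
```

Call:
arm_command --rot '[[0, 0, 0], [0, 0, 0], [0, 0, 0], [0, 0, 0], [0, 0, 0]]' --slide '[[0, 0, 0], [0, 0, 4], [0, 0, 8], [0, 0, 10], [0, 0, 10]]' --gripper '[15, 15, 15, 15, 15]'

```text
clock: 4.37
eef_pos: [539.5, -119.7, 154.2]
tool_rot: [3.133, -0.005, -0.108]
force: [0.6, -0.9, -2.0]
width: 21.2
```

```bash
python3 - <<'E'
from h import *
s=telemetry.read_state();print(s['eef_pos'],s['width'],s['force'])
im,d,c=snap('side','side2')
E
```

```text
[ 539.54962115 -119.69099485  154.23885968] 21.19789397038 [ 0.56651439 -0.87123269 -2.03166483]
```

View pics/side2.png

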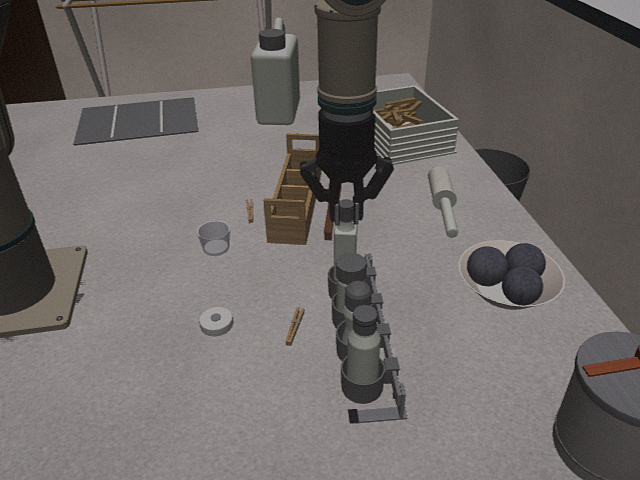

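Side view: the flask is held upright in the jaws at (346,225) and clear of the others. I'll lift it and carry it to the leftmost bay.

Call:
arm_command --rot '[[0, 0, 0], [0, 0, 0], [0, 0, 0], [0, 0, -1], [0, 0, -1]]' --slide '[[0, 0, 20], [0, 0, 25], [0, 10, 20], [0, 20, 8], [0, 28, 2]]' --gripper '[15, 15, 15, 15, 15]'

```text
clock: 4.83
eef_pos: [540.8, -68.5, 238.2]
tool_rot: [3.128, -0.013, -0.156]
force: [1.0, 0.4, -1.9]
width: 21.4
```

Call:
arm_command --rot '[[0, 0, -1.5], [0, 0, -1.5], [0, 0, -1.5], [0, 0, -1], [0, 0, -1]]' --slide '[[-1, 35, 0], [-2, 35, 0], [-2, 35, 0], [-2, 35, 0], [-1, 30, 0]]' --gripper '[15, 15, 15, 15, 15]'

```text
clock: 5.25
eef_pos: [534.0, 105.2, 244.9]
tool_rot: [3.13, -0.024, -0.284]
force: [1.3, 0.9, -1.2]
width: 21.5
```

Call:
arm_command --rot '[[0.4, 0.5, 0], [0.3, 0.4, 0], [0.2, 0.2, 0], [0, 0, 0], [0, 0, 0]]' --slide '[[-1, 35, -2], [-1, 35, -2], [-1, 30, 0], [-1, 18, 0], [0, 8, 0]]' --gripper '[15, 15, 15, 15, 15]'

```text
clock: 5.67
eef_pos: [527.6, 245.3, 245.4]
tool_rot: [-3.135, -0.004, -0.276]
force: [0.6, 0.5, -1.1]
width: 21.0
```

Call:
arm_command --rot '[[0, 0, 0], [0, 0, 0]]' --slide '[[0, 2, 0], [0, 0, 0]]' --gripper '[15, 15]'

```text
clock: 5.83
eef_pos: [527.1, 249.7, 246.2]
tool_rot: [-3.134, -0.004, -0.272]
force: [0.5, -0.5, -1.2]
width: 21.3
```

Call:
arm_command --rot '[[-0.4, 0, -0.5], [0, 0, 0], [0, 0, 0], [0, 0, 0], [0, 0, 0]]' --slide '[[1, 5, -4], [1, 5, -6], [0, 3, -8], [0, 1, -8], [0, 0, -6]]' --gripper '[15, 15, 15, 15, 15]'

```text
clock: 6.25
eef_pos: [531.8, 258.2, 212.8]
tool_rot: [3.14, -0.01, -0.291]
force: [-0.4, 0.3, -2.2]
width: 21.3
```

```bash
python3 - <<'E'
from h import *
s=telemetry.read_state();print(s['eef_pos'],s['width'],s['force'])
im,d,c=snap('scene','scene3')
a=im[150:400,340:560];cv2.imwrite('pics/s3c.png',cv2.resize(a,None,fx=2.4,fy=2.4)[:,:,::-1])
P=pts(d,c);z=P[...,2]
# caddy estimate bits
E
```

```text
[531.81315722 258.15129052 212.82377143] 21.289556781542085 [-0.39040563  0.29334972 -2.22638705]
```

View pics/s3c.png

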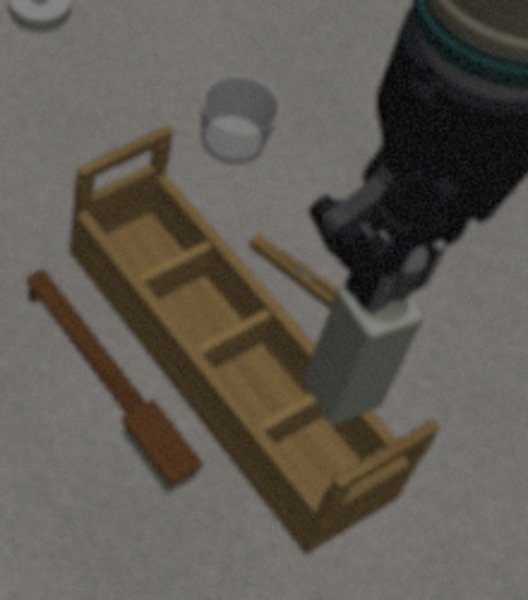

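The flask is upright over the last bay at about (360,400) in the crop. I'll correct sideways, then go down.

Call:
arm_command --rot '[[0, 0.3, 0], [0, 0, 0], [0, 0, 0], [0, 0, 0], [0, 0, 0]]' --slide '[[-1, 4, 0], [-1, 3, 0], [0, 1, 0], [0, 0, 0], [0, 0, 0]]' --gripper '[15, 15, 15, 15, 15]'

```text
clock: 6.72
eef_pos: [528.6, 264.9, 210.2]
tool_rot: [3.134, -0.001, -0.292]
force: [-1.4, 0.0, -1.6]
width: 21.3
```

Call:
arm_command --rot '[[0, 0, 0], [0, 0, 0], [0, 0, 0], [0, 0, 0], [0, 0, 0]]' --slide '[[0, 1, -8], [0, 0, -14], [0, 0, -16], [0, 0, -16], [0, 0, -10]]' --gripper '[15, 15, 15, 15, 15]'

```text
clock: 7.13
eef_pos: [531.3, 267.7, 146.6]
tool_rot: [3.141, -0.008, -0.292]
force: [-0.6, 0.2, -0.8]
width: 21.0
```

Call:
arm_command --rot '[[0, 0.3, 0], [0, 0, 0], [0, 0, 0], [0, 0, 0], [0, 0, 0]]' --slide '[[-1, -1, -8], [-1, 0, -6], [0, 0, -5], [0, 0, -3], [0, 0, -1]]' --gripper '[15, 15, 15, 15, 15]'

```text
clock: 7.55
eef_pos: [528.3, 266.1, 119.7]
tool_rot: [3.137, -0.001, -0.292]
force: [-0.4, 0.1, -1.4]
width: 21.6
```

Call:
arm_command --rot '[[0, 0, 0], [0, 0, 0], [0, 0, 0], [0, 0, 0]]' --slide '[[0, 0, -2], [0, 0, -1], [0, 0, -1], [0, 0, 0]]' --gripper '[15, 15, 15, 15]'

```text
clock: 7.88
eef_pos: [529.3, 266.7, 116.5]
tool_rot: [3.139, -0.002, -0.292]
force: [-0.5, -0.2, -1.8]
width: 21.4
```

Call:
arm_command --rot '[[0, 0, 0], [0, 0, 0], [0, 0, 0]]' --slide '[[0, 0, -1], [0, 0, -1], [0, 0, 0]]' --gripper '[15, 15, 15]'

```text
clock: 8.13
eef_pos: [530.0, 267.9, 116.4]
tool_rot: [-3.141, -0.004, -0.292]
force: [0.1, -0.1, -1.3]
width: 21.5
```

Call:
arm_command --rot '[[0, 0, 0], [0, 0, 0], [0, 0, 0], [0, 0, 0], [0, 0, 0]]' --slide '[[0, -1, -2], [0, 0, 0], [0, 0, 0], [0, 0, 0], [0, 0, 0]]' --gripper '[15, 15, 24, 30, 40]'

```text
clock: 8.55
eef_pos: [531.5, 269.0, 116.7]
tool_rot: [-3.136, -0.007, -0.292]
force: [0.6, 0.3, -0.2]
width: 39.2
```

Call:
arm_command --rot '[[0, 0, 0], [0, 0, 0], [0, 0, 0], [0, 0, 0]]' --slide '[[0, 0, 0], [0, 0, 0], [0, 0, 0], [0, 0, 0]]' --gripper '[60, 85, 85, 85]'

```text
clock: 8.88
eef_pos: [531.4, 268.2, 116.0]
tool_rot: [-3.137, -0.007, -0.292]
force: [-0.5, -0.5, 0.3]
width: 84.6
```

Call:
arm_command --rot '[[0, 0, 0], [0, 0, 0], [0, 0, 1], [0, 0, 2], [0, 0, 2]]' --slide '[[0, 0, 20], [0, 0, 35], [0, -8, 25], [0, -25, 10], [0, -38, 3]]' --gripper '[85, 85, 85, 85, 85]'

```text
clock: 9.3
eef_pos: [528.0, 205.1, 210.3]
tool_rot: [-3.134, -0.003, -0.188]
force: [0.7, -0.3, 0.3]
width: 85.0
```

```bash
python3 - <<'E'
from h import *
im,d,c=snap('scene','scene4')
a=im[150:400,340:560];cv2.imwrite('pics/s4c.png',cv2.resize(a,None,fx=2.4,fy=2.4)[:,:,::-1])
P=pts(d,c);m=(P[...,2]>120)&(P[...,2]<170)&(abs(P[...,0]-529)<25)&(abs(P[...,1]-266)<25);q=P[m];print(q.max(0),q.min(0),np.percentile(q[:,2],97))
E
```

```text
[544.08686716 285.13653487 151.04133735] [519.11573767 260.82302554 120.15777999] 150.04871510992177
```

View pics/s4c.png

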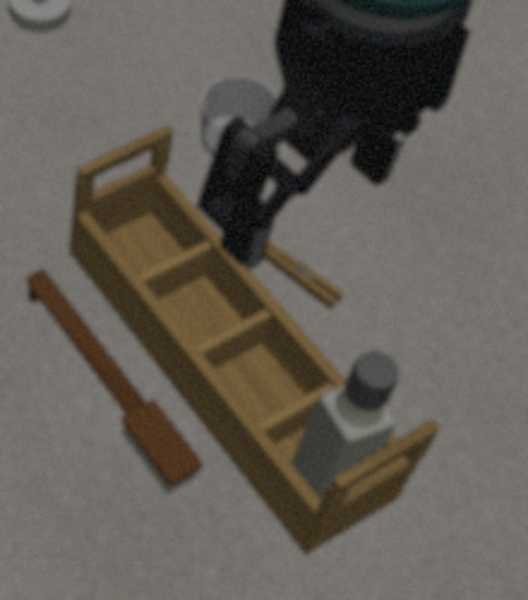

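The flask stands in the leftmost bay (cap at (373,375) in the crop), its offset about 5 mm. Next is the jar.

Call:
arm_command --rot '[[0, 0, 1.5], [0, 0, 1], [0, 0, 1], [0, 0, 0], [0, 0, 0]]' --slide '[[0, -38, 0], [0, -40, 0], [1, -40, 0], [1, -40, 0], [1, -40, 0]]' --gripper '[85, 85, 85, 85, 85]'

```text
clock: 9.77
eef_pos: [531.0, 0.3, 211.4]
tool_rot: [-3.138, -0.007, -0.123]
force: [1.1, -0.7, -1.0]
width: 84.8
```

Call:
arm_command --rot '[[0, 0, 0], [0, 0, 0], [0, 0, 0], [0, 0, 0], [0, 0, 0]]' --slide '[[1, -40, 0], [1, -35, 0], [1, -30, 0], [1, -22, 0], [0, -10, 0]]' --gripper '[85, 85, 85, 85, 85]'

```text
clock: 10.18
eef_pos: [532.1, -153.9, 210.7]
tool_rot: [3.139, -0.005, -0.137]
force: [0.0, -1.4, -0.7]
width: 85.0
```

Call:
arm_command --rot '[[0, 0, 1], [0, 0, 0.7], [0, 0, 0], [0, 0, 0], [0, 0, 0]]' --slide '[[0, -8, 0], [0, -6, 0], [0, -3, 0], [0, -1, 0], [0, 0, 0]]' --gripper '[85, 85, 85, 85, 85]'

```text
clock: 10.6
eef_pos: [531.3, -173.6, 209.8]
tool_rot: [3.14, -0.003, -0.111]
force: [0.3, 0.7, 0.7]
width: 84.8
```

```bash
python3 - <<'E'
from h import *
import w
s=telemetry.read_state();print(s['eef_pos'],s['tool_rot'])
im,d,c=snap('scene','scene5')
for n in('scene5',):w.caps(n)
snap('side','side5');w.caps('side5')
E
```

```text
[ 531.26695059 -173.59174413  209.83519777] [ 3.14010687 -0.00349256 -0.11080455]
424 149.6 [531.9 272.5 148.6] [25.4 23.3  5.6]
793 168.0 [ 529.8 -608.7  167. ] [89.5 28.5  5.9]
320 152.4 [ 528.8 -306.5  151.1] [17.6 31.3  5.1]
458 130.0 [ 534.6 -180.6  129.1] [44.3 44.8  6.1]
334 140.7 [ 529.5 -243.   140.7] [27.7 27.8  7.8]
173 148.3 [530.3 272.  147. ] [21.  28.2  4.6]
717 151.1 [ 522.3 -309.5  150. ] [29.4 29.9  5.5]
574 128.4 [ 533.6 -180.6  127.3] [44.1 46.1  5.6]
537 139.5 [ 528.1 -246.6  138.3] [27.5 25.8  5.4]
```

Call:
arm_command --rot '[[0, 0, 0.4], [0, 0, 0], [0, 0, 0], [0, 0, 0], [0, 0, 0]]' --slide '[[1, -3, -8], [1, -3, -16], [0, -1, -18], [0, 0, -16], [0, 0, -10]]' --gripper '[85, 85, 85, 85, 85]'

```text
clock: 11.12
eef_pos: [536.8, -177.0, 141.1]
tool_rot: [3.14, -0.011, -0.095]
force: [-0.1, -0.2, -0.2]
width: 85.1
```

Call:
arm_command --rot '[[0, 0.4, 0], [0, 0, 0], [0, 0, 0], [0, 0, 0], [0, 0, 0]]' --slide '[[-1, -2, -12], [-1, -1, -12], [0, -1, -9], [0, 0, -5], [0, 0, -1]]' --gripper '[85, 85, 85, 85, 85]'

```text
clock: 11.53
eef_pos: [533.9, -179.5, 96.2]
tool_rot: [3.141, 0.0, -0.092]
force: [-0.6, 0.4, -0.7]
width: 84.7
```

Call:
arm_command --rot '[[0, 0, 0], [0, 0, 0], [0, 0, 0], [0, 0, 0], [0, 0, 0]]' --slide '[[0, -1, -1], [0, -1, 0], [0, 0, 0], [0, 0, 0], [0, 0, 0]]' --gripper '[85, 70, 35, 35, 35]'

```text
clock: 11.95
eef_pos: [535.2, -182.0, 96.6]
tool_rot: [3.14, -0.002, -0.091]
force: [-0.5, 0.5, -1.5]
width: 42.4
```

Call:
arm_command --rot '[[0, 0, 0], [0, 0, 0], [0, 0, 0], [0, 0, 0], [0, 0, 0]]' --slide '[[0, 0, 0], [0, 0, 0], [0, 0, 5], [0, 0, 10], [0, 0, 10]]' --gripper '[35, 35, 35, 35, 35]'

```text
clock: 12.37
eef_pos: [534.0, -181.6, 122.3]
tool_rot: [3.141, 0.001, -0.091]
force: [0.1, -0.3, -0.2]
width: 42.0
```

Call:
arm_command --rot '[[0, 0, 0], [0, 0, 0], [0, 0, 0], [0, 0, -1], [0, 0, -1]]' --slide '[[0, 0, 20], [0, 0, 25], [0, 10, 20], [0, 20, 10], [0, 28, 2]]' --gripper '[35, 35, 35, 35, 35]'

```text
clock: 12.78
eef_pos: [534.1, -129.9, 208.5]
tool_rot: [3.137, -0.004, -0.138]
force: [0.2, 0.7, -0.5]
width: 42.3
```

```bash
python3 - <<'E'
from h import *
snap('scene','scene6')
E
```

```text
(no output)
```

View pics/scene6.png

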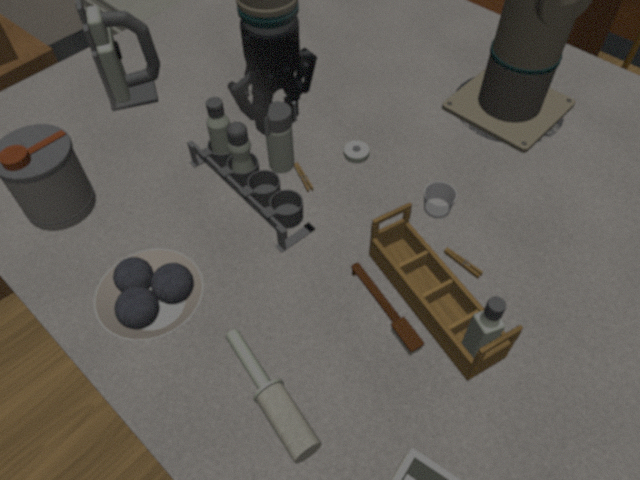

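The jar is held upright at (280,140). I'll carry it to the second bay at (511,204).

Call:
arm_command --rot '[[0, 0, -1.5], [0, 0, -1.5], [0, 0, -1.5], [0, 0, -1], [0, 0, -1]]' --slide '[[-2, 35, 0], [-3, 35, 0], [-3, 35, 0], [-3, 35, 0], [-3, 35, 0]]' --gripper '[35, 35, 35, 35, 35]'

```text
clock: 13.25
eef_pos: [521.2, 52.4, 215.2]
tool_rot: [3.14, -0.014, -0.261]
force: [0.7, -0.5, -1.1]
width: 41.9
```

Call:
arm_command --rot '[[0, 0, 0], [0, 0, 0], [0, 0, 0], [0, 0, 0], [0, 0, 0]]' --slide '[[-3, 30, 0], [-2, 24, 0], [-1, 16, 0], [-1, 9, 0], [0, 4, 0]]' --gripper '[35, 35, 35, 35, 35]'

```text
clock: 13.67
eef_pos: [511.6, 150.6, 220.6]
tool_rot: [-3.135, -0.017, -0.246]
force: [-0.0, -0.2, -1.1]
width: 42.2
```

Call:
arm_command --rot '[[-0.2, 0.5, -1], [-0.1, 0.4, -1], [0, 0, -0.5], [0, 0, 0], [0, 0, 0]]' --slide '[[0, 12, -1], [0, 15, -2], [0, 12, -2], [0, 6, -2], [0, 2, 0]]' --gripper '[35, 35, 35, 35, 35]'

```text
clock: 14.08
eef_pos: [512.9, 194.3, 215.4]
tool_rot: [3.136, -0.005, -0.297]
force: [1.0, 0.4, -1.2]
width: 42.2
```

Call:
arm_command --rot '[[0, 0, 0]]' --slide '[[0, 0, 0]]' --gripper '[35]'

```text
clock: 14.17
eef_pos: [513.1, 193.8, 215.4]
tool_rot: [3.135, -0.005, -0.297]
force: [0.1, 0.1, -0.9]
width: 42.5
```

Call:
arm_command --rot '[[0.2, 0.2, 0.3], [0, 0, 0], [0, 0, 0], [0, 0, 0], [0, 0, 0]]' --slide '[[-1, 4, -8], [-1, 3, -14], [0, 1, -14], [0, 0, -12], [0, 0, -8]]' --gripper '[35, 35, 35, 35, 35]'

```text
clock: 14.58
eef_pos: [513.3, 197.1, 158.3]
tool_rot: [3.139, -0.005, -0.297]
force: [-0.0, -0.9, -0.8]
width: 42.2
```

Call:
arm_command --rot '[[0, 0.2, 0], [0, 0, 0], [0, 0, 0], [0, 0, 0], [0, 0, 0]]' --slide '[[-1, 4, 0], [-1, 3, 0], [0, 1, 0], [0, 0, 0], [0, 0, 0]]' --gripper '[35, 35, 35, 35, 35]'

```text
clock: 15.0
eef_pos: [510.5, 203.6, 156.9]
tool_rot: [3.135, 0.001, -0.299]
force: [-0.0, 0.2, -0.3]
width: 42.4
```

Call:
arm_command --rot '[[0, 0, 0], [0, 0, 0], [0, 0, 0], [0, 0, 0], [0, 0, 0]]' --slide '[[0, 1, -6], [0, 0, -12], [0, 0, -12], [0, 0, -10], [0, 0, -6]]' --gripper '[35, 35, 35, 35, 35]'

```text
clock: 15.42
eef_pos: [513.5, 206.2, 111.9]
tool_rot: [3.141, -0.006, -0.299]
force: [-0.5, 0.0, -1.7]
width: 42.2
```

Call:
arm_command --rot '[[0, 0.2, 0], [0, 0, 0], [0, 0, 0], [0, 0, 0], [0, 0, 0]]' --slide '[[-1, -1, -6], [-1, -1, -5], [0, 0, -4], [0, 0, -2], [0, 0, -1]]' --gripper '[35, 35, 35, 35, 35]'

```text
clock: 15.83
eef_pos: [510.8, 203.7, 91.1]
tool_rot: [3.138, -0.001, -0.299]
force: [-0.2, -0.5, -0.2]
width: 42.3
```

Call:
arm_command --rot '[[0, 0, 0], [0, 0, 0], [0, 0, 0], [0, 0, 0], [0, 0, 0]]' --slide '[[0, 0, -1.5], [0, 0, 0], [0, 0, 0], [0, 0, 0], [0, 0, 0]]' --gripper '[35, 35, 44, 50, 60]'

```text
clock: 16.25
eef_pos: [512.3, 204.9, 92.0]
tool_rot: [3.142, -0.004, -0.299]
force: [0.1, 0.0, 0.6]
width: 59.3
```

Call:
arm_command --rot '[[0, 0, 0], [0, 0, 0], [0, 0, 0], [0, 0, 0], [0, 0, 0]]' --slide '[[0, 0, 0], [0, 0, 0], [0, 0, 10], [0, 0, 30], [0, 0, 35]]' --gripper '[75, 85, 85, 85, 85]'

```text
clock: 16.67
eef_pos: [507.7, 202.7, 163.8]
tool_rot: [3.132, 0.006, -0.299]
force: [1.2, 0.3, 0.4]
width: 84.7
```

Call:
arm_command --rot '[[0, 0, 1], [0, 0, 1], [0, 0, 2], [0, 0, 2], [0, 0, 1]]' --slide '[[1, -15, 20], [2, -30, 10], [2, -40, 2], [2, -40, 0], [2, -40, 0]]' --gripper '[85, 85, 85, 85, 85]'

```text
clock: 17.08
eef_pos: [520.3, 48.1, 209.7]
tool_rot: [-3.134, -0.009, -0.149]
force: [0.4, -0.8, -0.3]
width: 84.9
```

Call:
arm_command --rot '[[0, 0, 1], [0, 0, 1], [0, 0, 0], [0, 0, 0], [0, 0, 0]]' --slide '[[2, -40, 0], [2, -40, 0], [2, -40, 0], [2, -40, 0], [2, -36, 0]]' --gripper '[85, 85, 85, 85, 85]'

```text
clock: 17.5
eef_pos: [529.7, -157.6, 215.1]
tool_rot: [-3.134, -0.016, -0.11]
force: [1.9, -0.1, -0.1]
width: 84.8
```

Call:
arm_command --rot '[[0, 0, 0], [0, 0, 0], [0, 0, 0], [0, 0, 0], [0, 0, 0]]' --slide '[[1, -26, 0], [0, -16, 0], [0, -8, 0], [0, -3, 0], [0, 0, 0]]' --gripper '[85, 85, 85, 85, 85]'

```text
clock: 17.92
eef_pos: [528.3, -226.0, 218.0]
tool_rot: [-3.141, -0.018, -0.127]
force: [0.1, 0.9, 0.1]
width: 84.7
```

```bash
python3 - <<'E'
from h import *
import w
s=telemetry.read_state();print(s['eef_pos'],s['tool_rot'])
for n in('scene7','side7'):
    snap(n[:-1],n);w.caps(n,112)
im=cv2.imread('pics/scene7.png')
a=im[150:400,340:560];cv2.imwrite('pics/s7c.png',cv2.resize(a,None,fx=2.4,fy=2.4))
E
```

```text
[ 528.3282412 -225.9514812  217.9962267] [-3.14065703 -0.01800404 -0.12727346]
755 124.2 [510.6 205.7 123. ] [44.5 42.6  5.5]
488 149.7 [530.8 273.  148.7] [24.6 23.9  5.9]
892 167.8 [ 530.1 -609.7  166.9] [89.7 29.5  6.1]
410 140.6 [ 529.9 -243.2  139.6] [28.  28.2  5.8]
474 152.0 [ 522.2 -306.8  150.7] [31.2 34.   5.3]
934 151.0 [ 522.  -308.2  149.7] [28.8 31.2  5.4]
609 139.5 [ 528.9 -246.7  138.1] [27.4 28.4  5.2]
222 148.3 [531.2 272.2 147. ] [23.1 26.5  5. ]
175 122.9 [510.4 206.5 121.6] [42.3 43.6  5. ]
```

View pics/s7c.png

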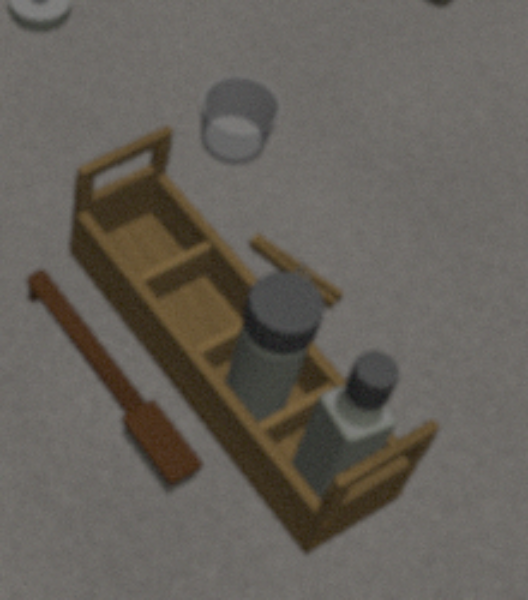

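The jar stands in bay 2 (lid at (285,305) in the crop, top height about 122 mm as expected). Next is bottle 4 at (529,-245).

Call:
arm_command --rot '[[0, 0.5, 1], [0, 0.4, 0.5], [0, 0, 0], [0, 0, 0], [0, 0, 0]]' --slide '[[0, -6, -6], [0, -6, -12], [0, -4, -16], [0, -2, -14], [0, 0, -8]]' --gripper '[85, 85, 85, 85, 85]'

```text
clock: 18.43
eef_pos: [531.7, -237.0, 159.9]
tool_rot: [-3.14, -0.005, -0.083]
force: [-0.2, 0.6, -0.5]
width: 85.2
```

Call:
arm_command --rot '[[0, 0, -0.5], [0, 0, 0], [0, 0, 0], [0, 0, 0], [0, 0, 0]]' --slide '[[-1, -4, -8], [-1, -3, -13], [0, -1, -13], [0, 0, -9], [0, 0, -4]]' --gripper '[85, 85, 85, 85, 85]'

```text
clock: 18.85
eef_pos: [529.0, -243.1, 106.5]
tool_rot: [-3.138, 0.0, -0.088]
force: [0.1, -0.3, 0.5]
width: 85.1
```

Call:
arm_command --rot '[[0, 0, 0], [0, 0, 0], [0, 0, 0], [0, 0, 0], [0, 0, 0]]' --slide '[[0, -1, -3], [0, -1, -2], [0, 0, -1], [0, 0, 0], [0, 0, 0]]' --gripper '[85, 85, 60, 30, 28]'

```text
clock: 19.27
eef_pos: [529.5, -244.8, 99.7]
tool_rot: [-3.138, 0.0, -0.086]
force: [-0.2, 0.3, 0.3]
width: 51.0
```

Call:
arm_command --rot '[[0, 0, 0], [0, 0, 0], [0, 0, 0], [0, 0, 0]]' --slide '[[0, 0, 0], [0, 0, 0], [0, 0, 0], [0, 0, 0]]' --gripper '[28, 28, 28, 28]'

```text
clock: 19.6
eef_pos: [530.3, -245.1, 101.3]
tool_rot: [-3.139, -0.002, -0.086]
force: [0.1, -0.3, -0.5]
width: 34.7
```

Call:
arm_command --rot '[[0, 0, 0], [0, 0, 0], [0, 0, 0], [0, 0, 0], [0, 0, 0]]' --slide '[[0, 0, 5], [0, 0, 12], [0, 0, 20], [0, 0, 25], [0, 0, 20]]' --gripper '[28, 28, 28, 28, 28]'

```text
clock: 20.02
eef_pos: [526.5, -243.3, 184.0]
tool_rot: [-3.135, 0.008, -0.086]
force: [0.6, 0.4, -1.7]
width: 34.3
```

```bash
python3 - <<'E'
from h import *
s=telemetry.read_state();print(s['eef_pos'],s['tool_rot'],s['force'],s['width'])
snap('side','side8')
E
```

```text
[ 526.45826091 -243.32135497  184.02804512] [-3.13511869  0.00767137 -0.08552611] [ 0.63956858  0.36476341 -1.65222575] 34.348715710983825
```

View pics/side8.png

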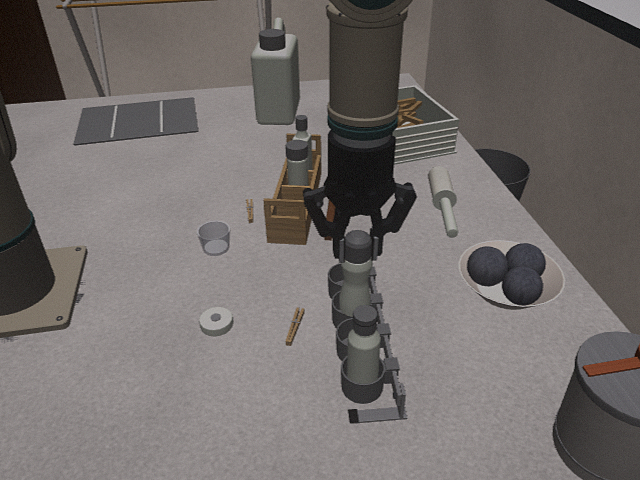

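Bottle 4 is held upright at (357,280). I'll carry it to bay 3 at (492,142).

Call:
arm_command --rot '[[0, 0, 0], [0, 0, -1], [0, 0, -1], [0, 0, -2], [0, 0, -2]]' --slide '[[0, 8, 12], [-1, 18, 5], [-2, 28, 0], [-3, 35, 0], [-3, 35, 0]]' --gripper '[28, 28, 28, 28, 28]'

```text
clock: 20.48
eef_pos: [521.3, -128.5, 213.2]
tool_rot: [3.138, -0.012, -0.212]
force: [1.7, 1.2, -1.1]
width: 34.2
```

Call:
arm_command --rot '[[0, 0, -1.5], [0, 0, -1], [0, 0, -1], [0, 0, -1], [0, 0, 0]]' --slide '[[-3, 35, 0], [-3, 35, 0], [-3, 35, 0], [-3, 35, 0], [-3, 28, 0]]' --gripper '[28, 28, 28, 28, 28]'

```text
clock: 20.9
eef_pos: [505.3, 48.1, 218.5]
tool_rot: [3.14, -0.018, -0.297]
force: [1.0, 0.6, -1.1]
width: 34.6
```

Call:
arm_command --rot '[[0.1, 0.5, 0], [0.1, 0.4, 0], [0, 0, 0], [0, 0, 0], [0, 0, 0]]' --slide '[[-3, 25, 0], [-3, 22, 0], [-3, 14, 0], [-1, 8, 0], [0, 3, 0]]' --gripper '[28, 28, 28, 28, 28]'

```text
clock: 21.32
eef_pos: [493.3, 133.4, 223.5]
tool_rot: [-3.137, -0.006, -0.284]
force: [0.3, -0.0, -1.0]
width: 34.7
```

Call:
arm_command --rot '[[0, 0, 0]]' --slide '[[0, 0, 0]]' --gripper '[28]'

```text
clock: 21.4
eef_pos: [493.4, 133.9, 224.0]
tool_rot: [-3.137, -0.006, -0.283]
force: [1.0, 0.0, -0.6]
width: 34.6
```

Call:
arm_command --rot '[[-0.2, 0.2, 0], [0, 0, 0], [0, 0, 0], [0, 0, 0], [0, 0, 0]]' --slide '[[-1, 4, -6], [-1, 3, -14], [0, 1, -16], [0, 0, -12], [0, 0, -6]]' --gripper '[28, 28, 28, 28, 28]'

```text
clock: 21.82
eef_pos: [494.2, 136.8, 169.2]
tool_rot: [3.141, -0.01, -0.292]
force: [-0.2, -0.8, -1.1]
width: 34.6
```

Call:
arm_command --rot '[[0, 0.1, 0], [0, 0, 0], [0, 0, 0]]' --slide '[[-1, 2, 0], [0, 1, 0], [0, 0, 0]]' --gripper '[28, 28, 28]'

```text
clock: 22.07
eef_pos: [492.6, 137.1, 167.5]
tool_rot: [3.137, -0.005, -0.296]
force: [0.7, -0.3, -1.3]
width: 34.4
```

Call:
arm_command --rot '[[0, 0.2, 0], [0, 0, 0], [0, 0, 0], [0, 0, 0], [0, 0, 0]]' --slide '[[0, 3, 0], [0, 2, -5], [-1, 0, -12], [0, 0, -14], [0, 0, -10]]' --gripper '[28, 28, 28, 28, 28]'

```text
clock: 22.48
eef_pos: [495.9, 144.1, 129.4]
tool_rot: [-3.14, -0.011, -0.298]
force: [-0.2, -0.4, -1.0]
width: 34.4
```

Call:
arm_command --rot '[[0, 0.3, 0], [0, 0, 0], [0, 0, 0], [0, 0, 0], [0, 0, 0]]' --slide '[[-1, -1, -8], [-1, -1, -9], [0, 0, -7], [0, 0, -4], [0, 0, -1]]' --gripper '[28, 28, 28, 28, 28]'

```text
clock: 22.9
eef_pos: [493.7, 142.8, 97.2]
tool_rot: [3.141, -0.005, -0.297]
force: [-0.1, 0.1, -1.3]
width: 34.6
```

Call:
arm_command --rot '[[0, 0.2, 0], [0, 0, 0], [0, 0, 0]]' --slide '[[0, 0, -2], [0, 0, -1], [0, 0, 0]]' --gripper '[28, 28, 28]'

```text
clock: 23.15
eef_pos: [494.0, 143.0, 94.9]
tool_rot: [3.14, -0.002, -0.297]
force: [0.4, 0.6, -1.0]
width: 34.5
```

Call:
arm_command --rot '[[0, 0, 0], [0, 0, 0], [0, 0, 0], [0, 0, 0], [0, 0, 0]]' --slide '[[0, 0, -1.5], [0, 0, 0], [0, 0, 0], [0, 0, 0], [0, 0, 0]]' --gripper '[28, 28, 37, 43, 55]'

```text
clock: 23.57
eef_pos: [495.8, 143.7, 95.7]
tool_rot: [-3.14, -0.006, -0.297]
force: [0.1, -0.6, 0.3]
width: 53.5
```

Call:
arm_command --rot '[[0, 0, 0], [0, 0, 0], [0, 0, 0], [0, 0, 0], [0, 0, 0]]' --slide '[[0, 0, 0], [0, 0, 0], [0, 0, 10], [0, 0, 30], [0, 0, 35]]' --gripper '[70, 85, 85, 85, 85]'

```text
clock: 23.98
eef_pos: [491.1, 142.0, 167.5]
tool_rot: [3.135, 0.006, -0.296]
force: [0.2, -0.1, 0.0]
width: 85.4
```

Call:
arm_command --rot '[[0, 0, 1], [0, 0, 1], [0, 0, 2], [0, 0, 2], [0, 0, 1]]' --slide '[[1, -15, 25], [2, -30, 10], [2, -40, 2], [2, -40, 0], [2, -40, 0]]' --gripper '[85, 85, 85, 85, 85]'

```text
clock: 24.4
eef_pos: [504.3, -14.0, 218.4]
tool_rot: [-3.134, -0.01, -0.146]
force: [0.9, -0.8, 0.3]
width: 85.1
```

Call:
arm_command --rot '[[0, 0.3, 1], [0, 0.3, 1], [0, 0, 0], [0, 0, 0], [0, 0, 0]]' --slide '[[2, -40, 0], [2, -40, 0], [3, -40, 0], [3, -40, 0], [3, -36, 0]]' --gripper '[85, 85, 85, 85, 85]'

```text
clock: 24.82
eef_pos: [515.9, -219.7, 223.8]
tool_rot: [-3.137, -0.005, -0.108]
force: [0.8, -0.1, -0.0]
width: 85.3
```

Call:
arm_command --rot '[[0, 0, 0], [0, 0, 0], [0, 0, 0], [0, 0, 0], [0, 0, 0]]' --slide '[[2, -30, 0], [1, -20, 0], [0, -10, 0], [0, -4, 0], [0, -1, 0]]' --gripper '[85, 85, 85, 85, 85]'

```text
clock: 25.23
eef_pos: [516.0, -299.4, 226.3]
tool_rot: [3.141, -0.006, -0.123]
force: [0.8, -0.6, -0.3]
width: 85.3
```

```bash
python3 - <<'E'
from h import *
import w
s=telemetry.read_state();print(s['eef_pos'],s['tool_rot'])
for n in('scene9','side9'):
    snap(n[:-1],n);w.caps(n,108)
E
```

```text
[ 515.97501507 -299.37127026  226.27540591] [ 3.14119561 -0.00648734 -0.12291725]
560 149.8 [531.  272.9 148.6] [24.2 24.   5.6]
805 124.0 [511.4 206.  122.8] [45.2 42.5  5.4]
517 134.9 [497.  144.1 134. ] [23.7 29.   6.4]
559 152.3 [ 522.5 -306.3  151.2] [29.5 31.4  5.5]
948 168.1 [ 529.9 -609.   167.1] [89.7 28.3  5.8]
1066 151.1 [ 522.1 -308.8  149.7] [28.8 30.5  5.2]
245 148.0 [531.2 272.7 146.6] [22.8 25.   5.1]
283 122.8 [510.1 203.5 121.3] [42.9 44.4  4.8]
229 133.9 [496.  139.9 132.7] [21.6 24.6  5.5]
```

View pics/scene9.png

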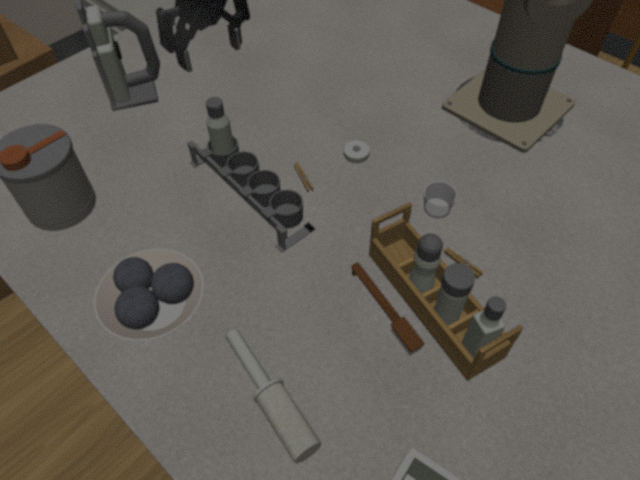

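Three bottles stand in the caddy, with caps at (429,243), (459,278) and (494,308). Bottle 1 remains at (216,105), which is (522.3,-307.8) in the world frame.

Call:
arm_command --rot '[[0, 0.3, 1], [0, 0, 0.3], [0, 0, 0], [0, 0, 0], [0, 0, 0]]' --slide '[[2, -3, -6], [2, -3, -12], [1, -1, -15], [0, 0, -13], [0, 0, -8]]' --gripper '[85, 85, 85, 85, 85]'

```text
clock: 25.75
eef_pos: [525.5, -297.3, 170.5]
tool_rot: [-3.14, -0.005, -0.082]
force: [-0.5, 0.9, -0.1]
width: 85.2
```

Call:
arm_command --rot '[[0, 0.2, -0.5], [0, 0, 0], [0, 0, 0], [0, 0, 0], [0, 0, 0]]' --slide '[[-1, -5, -5], [-1, -4, -10], [0, -2, -10], [0, -1, -8], [0, 0, -4]]' --gripper '[85, 85, 85, 85, 85]'

```text
clock: 26.17
eef_pos: [523.4, -307.7, 127.7]
tool_rot: [-3.138, 0.002, -0.087]
force: [-0.1, -0.3, -0.6]
width: 84.6
```

Call:
arm_command --rot '[[0, 0, 0], [0, 0, 0], [0, 0, 0], [0, 0, 0], [0, 0, 0]]' --slide '[[-0.5, 0, -3], [0, 0, -1], [0, 0, 0], [0, 0, 0], [0, 0, 0]]' --gripper '[85, 80, 50, 22, 22]'

```text
clock: 26.58
eef_pos: [522.6, -307.8, 122.5]
tool_rot: [-3.138, 0.002, -0.088]
force: [0.6, -0.1, -0.6]
width: 45.2
```

Call:
arm_command --rot '[[0, 0, 0], [0, 0, 0], [0, 0, 0], [0, 0, 0]]' --slide '[[0, 0, 0], [0, 0, 0], [0, 0, 0], [0, 0, 0]]' --gripper '[22, 22, 22, 22]'

```text
clock: 26.92
eef_pos: [523.4, -308.0, 124.0]
tool_rot: [-3.139, -0.0, -0.087]
force: [-0.5, 1.5, -0.9]
width: 28.3
```

Call:
arm_command --rot '[[0, 0, 0], [0, 0, 0], [0, 0, 0], [0, 0, 0], [0, 0, 0]]' --slide '[[0, 0, 5], [0, 0, 12], [0, 0, 20], [0, 0, 25], [0, 0, 25]]' --gripper '[22, 22, 22, 22, 22]'

```text
clock: 27.33
eef_pos: [519.1, -305.8, 210.7]
tool_rot: [-3.133, 0.011, -0.087]
force: [-0.3, 0.8, -0.5]
width: 28.2
```

```bash
python3 - <<'E'
from h import *
s=telemetry.read_state();print(s['eef_pos'],s['tool_rot'],s['force'],s['width'])
snap('side','side10')
E
```

```text
[ 519.09771273 -305.75491998  210.66754605] [-3.13341985  0.01148153 -0.08652497] [-0.33302442  0.82192249 -0.46200916] 28.193868678379538
```

View pics/side10.png

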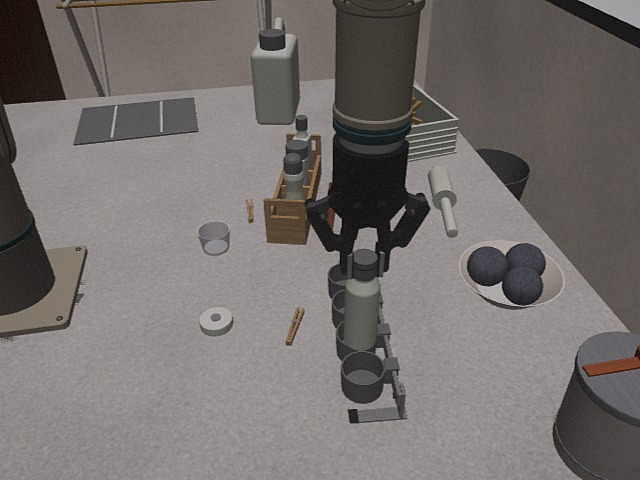

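Bottle 1 is held upright at (362,300). I'll carry it to the rightmost bay at (474,81).

Call:
arm_command --rot '[[0, 0, 0], [0, 0, -1], [0, 0, -1], [0, 0, -2], [0, 0, -2]]' --slide '[[0, 8, 12], [-1, 18, 5], [-3, 28, 0], [-4, 35, 0], [-4, 35, 0]]' --gripper '[22, 22, 22, 22, 22]'

```text
clock: 27.8
eef_pos: [511.6, -191.4, 242.3]
tool_rot: [3.137, -0.012, -0.212]
force: [0.8, 0.5, -0.8]
width: 28.2
```

Call:
arm_command --rot '[[0, 0, -1.5], [0, 0, -1], [0, 0, -1], [0, 0, -1], [0, 0, 0]]' --slide '[[-4, 35, 0], [-4, 35, 0], [-4, 35, 0], [-4, 35, 0], [-4, 28, 0]]' --gripper '[22, 22, 22, 22, 22]'

```text
clock: 28.22
eef_pos: [490.4, -14.9, 247.8]
tool_rot: [3.138, -0.019, -0.297]
force: [0.1, 0.8, -0.4]
width: 28.3
```

Call:
arm_command --rot '[[0.1, 0.5, 0], [0.1, 0.4, 0], [0, 0, 0], [0, 0, 0], [0, 0, 0]]' --slide '[[-4, 25, 0], [-4, 22, 0], [-3, 14, 0], [-1, 8, 0], [0, 3, 0]]' --gripper '[22, 22, 22, 22, 22]'

```text
clock: 28.63
eef_pos: [476.8, 69.6, 253.0]
tool_rot: [-3.141, -0.008, -0.284]
force: [-0.7, -0.3, -1.8]
width: 28.1
```

Call:
arm_command --rot '[[0, 0, 0], [0, 0, 0]]' --slide '[[0, 1, 0], [0, 0, 0]]' --gripper '[22, 22]'

```text
clock: 28.8
eef_pos: [477.3, 70.4, 253.9]
tool_rot: [-3.141, -0.01, -0.283]
force: [0.6, 0.4, -1.8]
width: 28.2
```

Call:
arm_command --rot '[[0, 0.4, -0.3], [0, 0, 0], [0, 0, 0], [0, 0, 0], [0, 0, 0]]' --slide '[[-1, 4, -4], [-1, 4, -8], [-1, 2, -8], [0, 1, -6], [0, 0, -3]]' --gripper '[22, 22, 22, 22, 22]'

```text
clock: 29.22
eef_pos: [475.0, 78.0, 222.2]
tool_rot: [3.139, -0.004, -0.297]
force: [-0.3, -0.7, -0.3]
width: 28.4
```

Call:
arm_command --rot '[[0, 0, 0]]' --slide '[[0, 0, 0]]' --gripper '[22]'

```text
clock: 29.3
eef_pos: [474.3, 77.6, 220.9]
tool_rot: [3.137, -0.002, -0.297]
force: [-1.1, -0.3, -1.7]
width: 28.1
```

Call:
arm_command --rot '[[0, 0, 0], [0, 0, 0], [0, 0, 0], [0, 0, 0], [0, 0, 0]]' --slide '[[0, 3, -2], [-1, 1, -8], [-1, 0, -14], [0, 0, -14], [0, 0, -8]]' --gripper '[22, 22, 22, 22, 22]'

```text
clock: 29.72
eef_pos: [473.7, 82.3, 173.4]
tool_rot: [3.14, -0.006, -0.298]
force: [-0.6, -0.3, -1.1]
width: 28.5
```

Call:
arm_command --rot '[[0, 0.2, 0], [0, 0, 0], [0, 0, 0], [0, 0, 0], [0, 0, 0]]' --slide '[[0, -0.5, -5], [0, 0, -10], [0, 0, -12], [0, 0, -10], [0, 0, -6]]' --gripper '[22, 22, 22, 22, 22]'

```text
clock: 30.13
eef_pos: [474.3, 82.2, 127.7]
tool_rot: [3.139, -0.002, -0.298]
force: [-0.3, 0.0, -0.5]
width: 28.1
```

Call:
arm_command --rot '[[0, 0, 0], [0, 0, 0], [0, 0, 0], [0, 0, 0], [0, 0, 0]]' --slide '[[0, -0.5, -2], [0, 0, -2], [0, 0, -1], [0, 0, 0], [0, 0, 0]]' --gripper '[22, 22, 22, 22, 22]'

```text
clock: 30.55
eef_pos: [474.8, 81.8, 122.1]
tool_rot: [3.139, -0.002, -0.298]
force: [0.0, 0.1, -1.1]
width: 28.6
```

Call:
arm_command --rot '[[0, 0, 0], [0, 0, 0], [0, 0, 0], [0, 0, 0]]' --slide '[[0, 0, -2], [0, 0, -2], [0, 0, -1], [0, 0, 0]]' --gripper '[22, 22, 22, 22]'

```text
clock: 30.88
eef_pos: [475.7, 81.9, 117.8]
tool_rot: [3.14, -0.005, -0.298]
force: [-0.4, 0.4, -0.6]
width: 28.3
```

Call:
arm_command --rot '[[0, 0, 0], [0, 0, 0], [0, 0, 0], [0, 0, 0], [0, 0, 0]]' --slide '[[0, 0, -1.5], [0, 0, 0], [0, 0, 0], [0, 0, 0], [0, 0, 0]]' --gripper '[22, 22, 31, 37, 50]'

```text
clock: 31.3
eef_pos: [476.9, 82.0, 117.8]
tool_rot: [3.141, -0.008, -0.298]
force: [-0.2, 0.1, 0.2]
width: 47.7
```

Call:
arm_command --rot '[[0, 0, 0], [0, 0, 0], [0, 0, 0], [0, 0, 0], [0, 0, 0]]' --slide '[[0, 0, 0], [0, 0, 0], [0, 0, 10], [0, 0, 30], [0, 0, 35]]' --gripper '[70, 85, 85, 85, 85]'

```text
clock: 31.72
eef_pos: [471.7, 80.9, 188.5]
tool_rot: [3.134, 0.006, -0.297]
force: [0.4, 0.0, -0.7]
width: 84.9
```

Call:
arm_command --rot '[[0, 0, 0], [0, 0, 0], [0, 0, 0], [0, 0, 0], [0, 0, 0]]' --slide '[[0, -10, 25], [0, -30, 10], [0, -30, 0], [0, -20, 0], [0, -8, 0]]' --gripper '[85, 85, 85, 85, 85]'

```text
clock: 32.13
eef_pos: [475.4, -15.6, 232.5]
tool_rot: [3.142, -0.006, -0.288]
force: [0.6, 1.1, -0.1]
width: 85.1
```

Call:
arm_command --rot '[[0, 0, 0], [0, 0, 0], [0, 0, 0]]' --slide '[[0, -3, 0], [0, 0, 0], [0, 0, 0]]' --gripper '[85, 85, 85]'

```text
clock: 32.38
eef_pos: [474.9, -19.7, 232.1]
tool_rot: [3.142, -0.005, -0.292]
force: [-0.5, 0.1, 0.4]
width: 85.2
```

```bash
python3 - <<'E'
from h import *
import w
s=telemetry.read_state();print(s['eef_pos'],s['force'])
for n in('scene11','side11'):
    snap(n[:-1],n);w.caps(n,108)
import json
for n in('scene11','side11'):
    q=np.load('pics/'+n+'.npz');c=json.load(open('pics/'+n+'.json'));P=pts(q['d'],c)
    m=(q['d']>0)&(P[...,2]>108)&(P[...,2]<170)&(abs(P[...,0]-476)<22)&(abs(P[...,1]-82)<25);Q=P[m];h=np.percentile(Q[:,2],95);u=Q[Q[:,2]>h-4];print('b1',h,(u.max(0)+u.min(0))/2,np.ptp(u,0))
E
```

```text
[474.8863094  -19.68650024 232.05550926] [-0.52489292  0.05436929  0.3500224 ]Traceback (most recent call last):
  File "<stdin>", line 5, in <module>
  File "h.py", line 5, in snap
    c=get_calibration(n); im,d=get_image(n)
ValueError: cameras: scene, side, wrist
```

```bash
python3 - <<'E'
from h import *
import json
B={1:(476,82),4:(495,142),2:(511,205),3:(531,272)}
C=np.array([501.5,174]);a=-.288
Ro=np.array([[np.cos(a),np.sin(a)],[-np.sin(a),np.cos(a)]])
for n in('scene','side'):
    im,d,c=snap(n,n+'11');P=pts(d,c)
    for b,(x,y) in B.items():
        m=(d>0)&(P[...,2]>108)&(P[...,2]<165)&(np.hypot(P[...,0]-x,P[...,1]-y)<27);Q=P[m];h=np.percentile(Q[:,2],95);u=Q[Q[:,2]>h-4];k=(u.max(0)+u.min(0))/2;print(n,b,h.round(1),k.round(1),np.ptp(u,0).round(1),'caddy',(Ro@(k[:2]-C)).round(1))
E
```

```text
scene 1 146.7 [476.3  81.5 145.7] [31.6 29.7  5.4] caddy [  2.1 -95.8]
scene 4 134.9 [495.1 143.6 134. ] [28.3 27.9  6.1] caddy [  2.5 -30.9]
scene 2 124.2 [510.5 206.  122.9] [45.1 43.   5.3] caddy [-0.4 33.2]
scene 3 149.6 [531.  272.7 148.5] [24.2 24.1  5.5] caddy [  0.2 103. ]
side 1 145.3 [475.8  80.3 143.9] [28.3 32.4  5.3] caddy [  2.  -97.2]
side 4 133.3 [493.8 138.6 132.6] [28.6 22.9  6.5] caddy [  2.7 -36.1]
side 2 123.0 [510.7 204.6 121.7] [42.3 46.2  5. ] caddy [ 0.1 31.9]
side 3 147.9 [531.  272.3 147. ] [22.2 27.9  5.9] caddy [  0.4 102.6]
```

View pics/scene11.png

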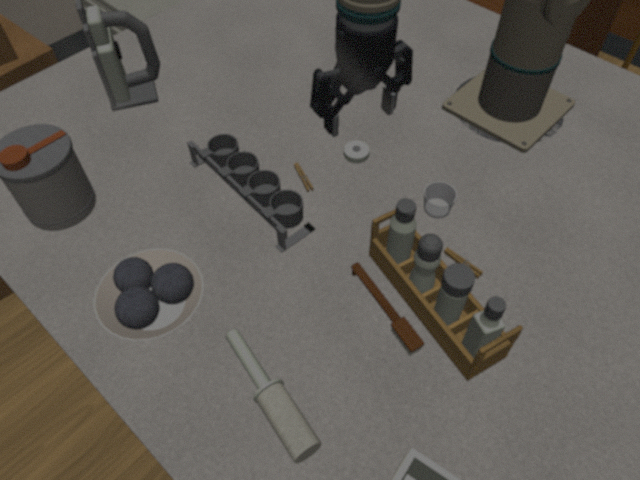

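View pics/side11.png

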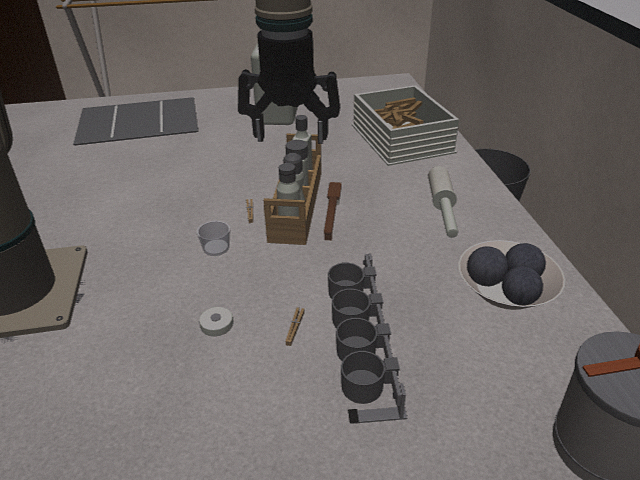

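All four bottles stand in their bays. Cap tops are at about 146, 134, 123 and 149 mm (145, 134, 122 and 148 expected), and offsets are 7 mm or less. The arm is clear of everything.

```bash
python3 -c "
from cell import ctrl
print(ctrl.finish_job())"
```

```text
the job is handed in; nothing more can be done
None
```

I moved all four bottles by their caps from the rail to the caddy, in the rail's order from left to right: 3 (flask), 2 (jar), 4 (waisted), 1 (flip-top). I handed the job in at about 32.5 s; no verdict was reported.

**Last checks, from the scene and side cameras:**
- **Height:** every cap top was within 2 mm of the height expected for standing on the bay floor, so the bottles look upright.
- **Position:** every bottle was within about 7 mm of its bay centre, against the 16 mm allowed. The largest offset was bottle 3, about 7 mm along the row.
- **Clearance:** the gripper was open and clear of everything.

**Disagreements:** for bottle 4 the two cameras differed by about 5 mm along the row, still well inside tolerance. The arm overshot some early moves, and I corrected those before gripping or lowering. I did not measure tilt directly.

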